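Find the tube rotator with bearing play and take it up

TASK

One of the two tube rotators has play in its bearing: pinch a wheel by the bead at the top of its rim and rock it to and fro along its axle, two full swings to its stops or until it is firm, until you have felt the wheel that is loose. Press that rotator's red clamp lever fully down to take up the play, then rock the same wheel firmly to and fro twice again to prove that it is tight. Leave the sound rotator's lever where it is and do not disturb the other things on the bench.

Things in the scene. Friction and masses are not known exactly. Their poses are not given: they have to be found in the camera images.
- rotator_a: One of two identical-looking tube rotators, fixed to the bench. Origin: underside centre of its white 190 x 125 x 29 mm base; z up; wheel at its front (-x), red lever at its rear (+x). The wheel leans back: the axle rises 30 degrees to the front, along (-0.866, 0, 0.5); straight up the wheel's plane is (0.5, 0, 0.866). Drive head: 60 x 84 mm, 29 to 91 mm behind the wheel's mid-plane, on the axle.
- wheel_a: Wheel of rotator_a: pale blue disc 178 mm across, 5 mm thick, edged with a round bead 10 mm thick; origin at its centre, (-50, 0, 122) mm in the rotator's frame; z along the axle, out of the front. Bare on both faces from radius 57 mm to the rim; inside that, dark blue clips stand 17 mm out in front, and a brass collar 66 mm across is behind. Also spins freely.
- rim_a (a point): Topmost point of the beaded rim of rotator_a's wheel, mid-thickness; (-5.5, 0, 199) mm in the rotator's frame when true. Rocks but does not spin with the wheel. x up the wheel's plane, from hub to rim; z along the axle, out of the front. Pinch here with fingers pointing down the wheel's plane, 30 degrees off vertical, hand leaning to the rear.
- play_a (a joint): Rock of wheel_a off true, rad, about a level line across its centre: + is rim top out to the front, - to the rear. Worn bearing with lever up: moves with under 1 N at the rim to stops at +-0.08 (7 mm), stays where left. Sound bearing, or worn with lever fully down: stiff and springs back, 8 N at the rim gives 0.01 to 0.02 (1 to 2 mm).
- lever_a (a joint): Red clamp lever of rotator_a, rad: 0 fully up (65 degrees above level, leaning to the rear), 1.05 fully down at its stop (5 degrees above level, to the rear), where the play is gone. With a sound bearing it comes up firm at 0.5. Starts at 0 to 0.2, worn or not. Needs 3 to 8 N at its end and stays where left.
- lever_tip_a (a point): End of rotator_a's lever, mid-thickness; x along the lever from pivot to tip. Lever 81 mm long from its pivot, 9 mm thick, the last 34 mm a paddle 20 mm wide. The pivot is level, across the rotator, at (50, 0, 64.5) mm in the rotator's frame.
- rotator_b: One of two identical-looking tube rotators, fixed to the bench. Origin: underside centre of its white 190 x 125 x 29 mm base; z up; wheel at its front (-x), red lever at its rear (+x). The wheel leans back: the axle rises 30 degrees to the front, along (-0.866, 0, 0.5); straight up the wheel's plane is (0.5, 0, 0.866). Drive head: 60 x 84 mm, 29 to 91 mm behind the wheel's mid-plane, on the axle.
- wheel_b: Wheel of rotator_b: pale blue disc 178 mm across, 5 mm thick, edged with a round bead 10 mm thick; origin at its centre, (-50, 0, 122) mm in the rotator's frame; z along the axle, out of the front. Bare on both faces from radius 57 mm to the rim; inside that, dark blue clips stand 17 mm out in front, and a brass collar 66 mm across is behind. Also spins freely.
- rim_b (a point): Topmost point of the beaded rim of rotator_b's wheel, mid-thickness; (-5.5, 0, 199) mm in the rotator's frame when true. Rocks but does not spin with the wheel. x up the wheel's plane, from hub to rim; z along the axle, out of the front. Pinch here with fingers pointing down the wheel's plane, 30 degrees off vertical, hand leaning to the rear.
- play_b (a joint): Rock of wheel_b off true, rad, about a level line across its centre: + is rim top out to the front, - to the rear. Worn bearing with lever up: moves with under 1 N at the rim to stops at +-0.08 (7 mm), stays where left. Sound bearing, or worn with lever fully down: stiff and springs back, 8 N at the rim gives 0.01 to 0.02 (1 to 2 mm).
- lever_b (a joint): Red clamp lever of rotator_b, rad: 0 fully up (65 degrees above level, leaning to the rear), 1.05 fully down at its stop (5 degrees above level, to the rear), where the play is gone. With a sound bearing it comes up firm at 0.5. Starts at 0 to 0.2, worn or not. Needs 3 to 8 N at its end and stays where left.
- lever_tip_b (a point): End of rotator_b's lever, mid-thickness; x along the lever from pivot to tip. Lever 81 mm long from its pivot, 9 mm thick, the last 34 mm a paddle 20 mm wide. The pivot is level, across the rotator, at (50, 0, 64.5) mm in the rotator's frame.
- beaker: Glass beaker, 71 mm across, 93 mm high; origin at the centre of its underside. Bystander, loose.
- timer: White lab timer lying flat, 62 x 62 x 19 mm; origin at the centre of its underside. Bystander, loose.
- label_roll: Roll of white labels lying flat, 60 mm across, 26 mm high; origin at the centre of its underside. Bystander, loose.
- tape_roll: Roll of brown tape lying flat, 90 mm across, 48 mm high; origin under its centre. Bystander, loose.

How it is judged:
By the outcome, as a careful person would: the job done as asked, in the order asked, and still so for the second after the job is handed in, with the robot touching nothing.
It also fails if it takes over 72 s, if anything falls off the work surface, if the arm or the gripper's body presses on something with over 40 N, if the wrist force passes 120 N, or if a joint passes its speed limit or range.

ROBOT

A 6-joint arm with a two-finger parallel gripper is mounted at the origin on a cart in front of the work surface, level with it; the furniture and walls round the work are solid. World frame = base frame: x ahead of the robot, y to its left, z up, the work surface at z = 0. Lengths are in mm, angles in degrees, forces in N, time in s.
With the tool pointing down it reaches from about 275 to 1000 mm from the base axis. Payload 8.4 kg.
Tool frame: the origin (TCP) lies midway between the tips of the shut fingers; the grasp point (between the pads) lies 19 mm behind it (ctrl.tcp_to_grasp is the distance from the TCP to the grasp point, in mm); z points along the fingers, y is the direction in which the jaws open and shut (so a half turn about z gives the same grasp; the last joint's range is limited). The gripper opens to 85 mm and grips with 20 to 120 N. Pads are 22 mm wide; open, the fingers measure 114 mm over their backs; the gripper's body (76 mm by 85 mm) begins 54 mm behind the grasp point. The pads swing forward as they close: fully open they stand 13 mm farther back than shut.
Start: joints at [-69.465, 20.225, 93.587, -0, 66.188, -0.138], TCP at [220.638, -584.762, 231.281] pointing down, gripper open.
Joint ranges: [-150.9, 150.9], [-52.94, 120.26], [3.33, 152.33], [-74.26, 254.26], [0, 154.13], [-172.89, 172.89]. Speed limits (degrees/s): [127.2, 127.2, 159.86, 180, 180, 180].

INTERFACE

Orientations are given as [roll, pitch, yaw] about the fixed x, y, z axes, in that order (R = Rz(yaw) Ry(pitch) Rx(roll)).
In Python, from station import ctrl, vision, finder gives the robot as it stands. The module is installed in compiled form; this text tells all that it offers.
- The arm moves only by the shell command python3 -m inch 'ROWS' [FORCE]. ROWS is JSON, a list of rows, each a list of 3 entries, a list of its own where there are three numbers: the turn, a rotation vector about the tool's x, y, z in units of 6 degrees (1.0 is 6 degrees), then the shift along the tool's x, y, z in mm, then the closure, from -1 (fully open) to 1 (shut). In form: [[[wx, wy, wz], [tx, ty, tz], fingers], ...]. A call has 1 to 10 rows; each row shifts and turns the commanded pose from where the row before left it, along the tool's axes as they then stand; what a row does not reach is not made up. A row lasts 1/8 s, in which the tool goes at most 62.5 mm and 10.7 degrees, less where a joint would pass 70% of its speed; a pose out of reach is approached as far as the arm can. A call with a gripper value outside its range is refused whole. The fingers move at their own pace and stop on an object; FORCE is the grip in N (left out, the last holds). Time passes only in rows, so rows that do not move let the fingers close. It gives the time, the measured TCP pose, the force and the opening at its end, in the units of the state.
- ctrl.observe(): the state, without advancing time (a new reading comes with each control period).
- vision.camera(name): name is "scene" or "top" or "wrist"; returns the picture (420x560x3 uint8, blue, green, red); there is no depth.
- vision.get_calibration(name): a dict with "fovy" (degrees; the focal length in pixels is half the picture's height over the tangent of half this angle, whatever the lens; pixels are square), "cx", "cy" (the principal point, pixels), "rvec" (rotation vector, rad) and "tvec" (3), from world to camera coordinates, as OpenCV has them. Camera axes: x right, y down, z forward; pixel columns grow to the right and rows downward; lengths in mm; the calibration is good to about 2 mm. The wrist camera is an equidistant fisheye: a pixel r from the principal point sees the ray r / f radians off the axis. A picture is of the moment at which its call begins: read the wrist's pose just before it. get_calibration takes no time and is no camera call; for the wrist camera it gives the pose at the moment of the call.
- ctrl.sign_off(): hands the job in, once; it reports no verdict.
Trained networks look in the newest picture that a camera, given by its name, has taken for a name from the list of things; names that differ only in an ending like _2 or _b are one class to them, and where a whole thing is asked for, a point or a joint stands for the part that bears it (a point fixed in the world has none). Each returns a list of dicts, best first, with "confidence" (0 to 1); they miss things now and then, are a little off and sometimes report something else, mostly with a low value. They report only what shows in the picture. A call takes as long as a camera call.
- finder.find_in(camera, label): "rect" ([left, top, right, bottom] in pixels, round what is visible of it).
- finder.masks_of(camera, label): "region" (420x560 bool, what is visible of it) and "rect" ([left, top, right, bottom] in pixels, round what is visible of it).
The state is a dict: "time_s": time; "joint_pos": joint angles; "dq": joint speeds; "joint_torque": joint torques, N m; "eef_pos": TCP position; "orientation": TCP orientation; "force": force on the tool from outside, world axes, zero at the start; "torque": the same for the moment, N m; "width": finger opening in mm.
Only numpy, scipy, OpenCV 4.12 (cv2) and the standard library are available. Lean on these libraries where they do the work, as an engineer would, in place of code of your own. Each camera call takes 0.05 s, during which the arm holds its last target.

## Working session

There is one attempt and no reset: what is moved stays moved. The work goes in short steps, Python scripts to look and compute and a shell command to move; the robot and the scene stay as the last step left them, time stands still between calls to the robot, and variables do not carry over. Pictures are saved under pics/ and viewed, and the job is handed in when it is done.

```bash
mkdir -p pics; ls; python3 - <<'E'
from station import ctrl, vision, finder
import cv2
print(ctrl.observe())
for n in ["scene","top","wrist"]:
    im=vision.camera(n); cv2.imwrite(f"pics/{n}0.png",im)
    print(n,vision.get_calibration(n))
    if n!="wrist":
        for l in ["rotator_a","wheel_a","lever_a","beaker","timer","label_roll","tape_roll"]:
            print(l,[(d["rect"],round(d["confidence"],2)) for d in finder.find_in(n,l)])
E
```

```text
pics
{'time_s': 0.0, 'joint_pos': array([-6.94670900e+01,  2.02644576e+01,  9.36284882e+01, -1.36201496e-03,
        6.61895149e+01, -1.37029132e-01]), 'dq': array([-0.02332381,  0.03549652, -0.06013537, -0.02095922,  0.05517628,
        0.0624432 ]), 'joint_torque': array([ 3.27969050e-03, -6.05226731e+01, -3.42065692e+01,  2.06347381e-04,
        9.24955675e-03,  1.76899903e-05]), 'eef_pos': array([ 220.44399458, -584.31806032,  230.54459996]), 'orientation': array([-1.79917537e+02,  1.04807827e-03,  2.06704906e+01]), 'force': array([-0.25130813,  0.04845528,  0.26603971]), 'torque': array([-0.00643907, -0.01257509,  0.01334311]), 'width': 85.11421720322485}
scene {'fovy': 53.39689642969782, 'cx': 275.11289415285233, 'cy': 212.78404252094663, 'rvec': array([ 0.55456422, -2.35275748,  1.54681884]), 'tvec': array([ 506.27560786,  221.6445276 , 1283.0869118 ])}
rotator_a [([286.6, 179.6, 342.3, 233.0], 0.85), ([227.2, 221.7, 295.4, 294.5], 0.68)]
wheel_a [([287.8, 175.6, 325.0, 221.3], 0.74), ([226.0, 221.6, 278.7, 280.5], 0.72), ([286.8, 178.5, 323.0, 223.9], 0.54)]
lever_a [([273.8,
[... 481 characters left out ...]
74.3, 268.5, 242.5], 0.9), ([349.1, 172.0, 434.4, 246.5], 0.6)]
wheel_a [([195.7, 176.5, 226.1, 243.4], 0.86), ([352.7, 171.8, 404.0, 235.5], 0.63)]
lever_a [([406.4, 220.1, 430.8, 231.6], 0.64), ([247.6, 215.3, 263.9, 219.5], 0.46)]
beaker [([285.6, 152.4, 312.5, 182.6], 0.97), ([193.3, 178.9, 227.1, 242.0], 0.7)]
timer [([290.1, 243.9, 311.7, 266.8], 0.67), ([350.6, 171.0, 408.1, 232.5], 0.59)]
label_roll [([374.8, 142.7, 397.3, 163.6], 0.79)]
tape_roll [([135.0, 257.8, 169.0, 291.8], 0.59)]
wrist {'fovy': 65.70646984690485, 'cx': 282.3233344660958, 'cy': 213.5847030232052, 'rvec': array([-2.36390857,  1.63365539,  0.25815789]), 'tvec': array([-623.32696334,  -40.62239584,  380.98993767])}
```

View pics/scene0.png

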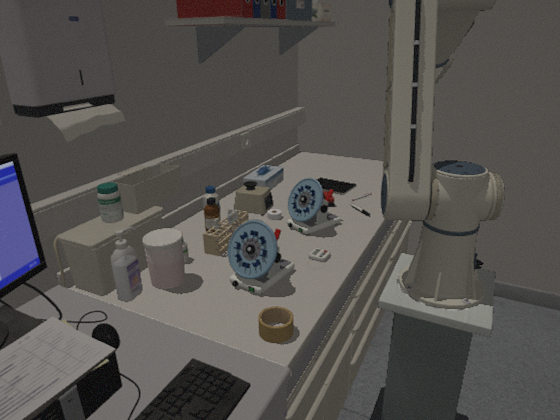

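View pics/top0.png

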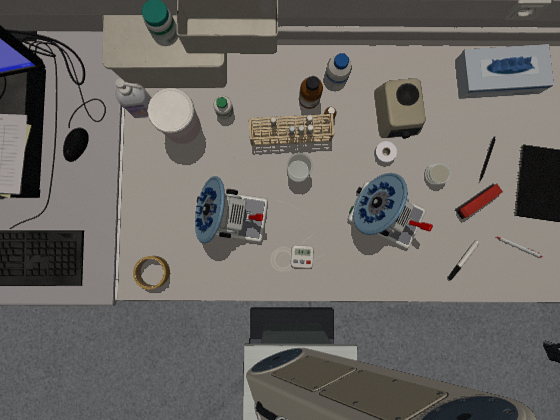

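View pics/wrist0.png

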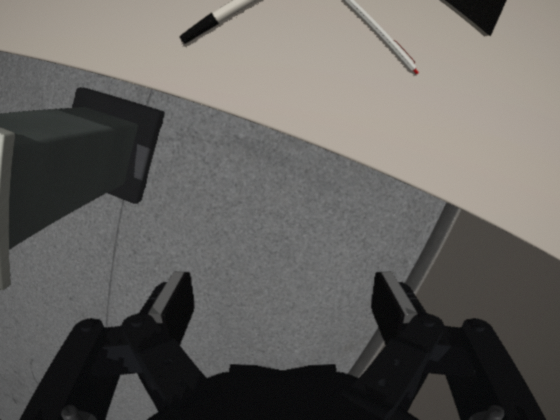

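```bash
cat > h.py <<'E'
import numpy as np, cv2
from scipy.spatial.transform import Rotation as R
def K(c): 
    f=210/np.tan(np.radians(c["fovy"]/2)); return np.array([[f,0,c["cx"]],[0,f,c["cy"]],[0,0,1.]])
def proj(P,c):
    return cv2.projectPoints(np.asarray(P,float).reshape(-1,1,3),np.array(c["rvec"]),np.array(c["tvec"]),K(c),None)[0].reshape(-1,2)
AX=np.array([-.866,0,.5]); UP=np.array([.5,0,.866])
def model(p,play=0,lev=0.1):
    x,y,yaw=p[:3]; Rz=R.from_euler('z',yaw,degrees=True).as_matrix()
    tr=lambda L:np.asarray(L,float)@Rz.T+[x,y,0]
    C=np.array([-50,0,122.])
    t=np.linspace(0,2*np.pi,72,endpoint=False)
    ax=np.cos(play)*AX-np.sin(play)*UP; up=np.cos(play)*UP+np.sin(play)*AX
    w=[]
    for r,h in((89,0),(87.5,3.5),(87.5,-3.5),(84,5),(84,-5)):
        w+=[C+r*np.cos(a)*up+r*np.sin(a)*np.array([0,1,0])+h*ax for a in t]
    base=[(sx*95,sy*62.5,z) for sx in(-1,1) for sy in(-1,1) for z in(0,29)]
    head=[]
    e=65-np.degrees(lev); d=np.array([np.cos(np.radians(e)),0,np.sin(np.radians(e))])
    n=np.array([-d[2],0,d[0]]); pv=np.array([50,0,64.5])
    lv=[pv+d*s+n*q+np.array([0,g,0]) for s in(47,81) for q in(-4.5,4.5) for g in(-10,10)]
    return dict(wheel=tr(w),base=tr(base),lever=tr(lv),tip=tr([pv+81*d])[0],rim=tr([C+up*89])[0],pivot=tr([pv])[0])
E
cat > fit.py <<'E'
from station import ctrl, vision, finder
from h import *
import pickle
from scipy.optimize import minimize
D={}
for n in["scene","top"]:
    im=vision.camera(n);c=vision.get_calibration(n)
    D[n]=dict(im=im,c=c,m={l:[(d["region"],d["rect"],d["confidence"]) for d in finder.masks_of(n,l)] for l in["rotator_a","wheel_a","lever_a"]})
    for l in D[n]["m"]: print(n,l,[(np.round(r).astype(int).tolist(),round(cf,2),int(g.sum())) for g,r,cf in D[n]["m"][l]])
pickle.dump(D,open("d.pkl","wb"))
print(ctrl.observe()["time_s"])
E
python3 fit.py
python3 - <<'E'
import sys; sys.path.insert(0,'.')
from h import *; import pickle
D=pickle.load(open("d.pkl","rb"))
for n,(r) in dict(scene=[(205,160,365,310)],top=[(180,130,450,270)]).items():
    x0,y0,x1,y1=r[0]; im=D[n]["im"][y0:y1,x0:x1]; s=4 if n=="scene" else 2.9
    cv2.imwrite(f"pics/{n}z.png",cv2.resize(im,None,fx=s,fy=s,interpolation=cv2.INTER_CUBIC))
E
```

```text
scene rotator_a [([288, 181, 340, 232], 0.97, 1931), ([229, 218, 295, 292], 0.89, 3348), ([229, 220, 274, 278], 0.21, 2210)]
scene wheel_a [([290, 175, 323, 223], 0.84, 1190), ([227, 222, 277, 279], 0.72, 2298), ([309, 252, 328, 263], 0.16, 219)]
scene lever_a [([327, 190, 331, 198], 0.46, 48), ([274, 230, 278, 241], 0.41, 42)]
top rotator_a [([196, 176, 268, 241], 0.91, 3484), ([348, 172, 433, 251], 0.68, 3702)]
top wheel_a [([354, 174, 405, 235], 0.73, 2376), ([195, 175, 226, 243], 0.65, 1508)]
top lever_a [([407, 219, 434, 231], 0.52, 140), ([247, 213, 263, 221], 0.49, 100)]
1.25
```

View pics/scenez.png

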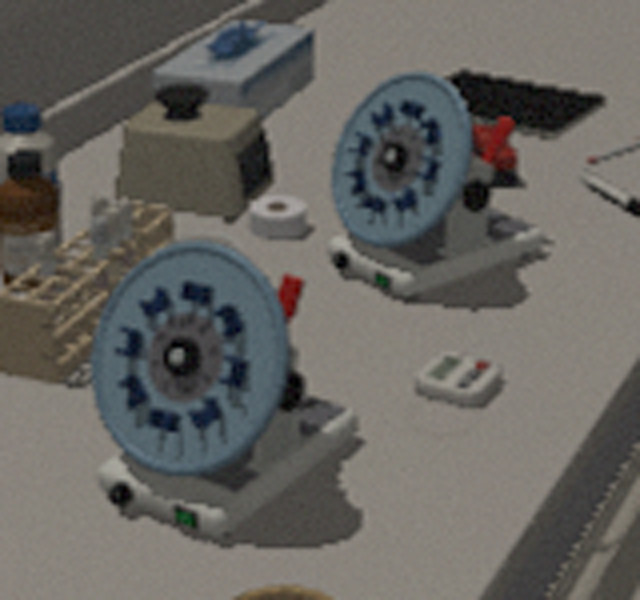

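View pics/topz.png

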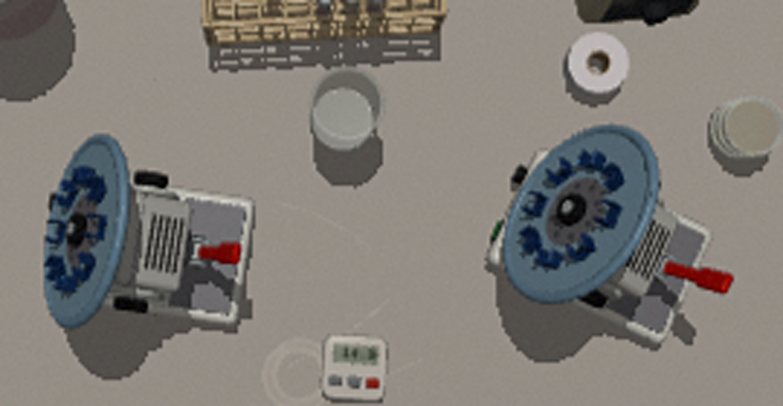

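```bash
cat > fit2.py <<'E'
from h import *; import pickle
from scipy.optimize import minimize
D=pickle.load(open("d.pkl","rb"))
S=6
def sil(pts,c,box):
    q=(proj(pts,c)+0.5-np.array(box[:2]))*S
    m=np.zeros(((box[3]-box[1])*S,(box[2]-box[0])*S),np.uint8)
    return m,cv2.convexHull(q.astype(np.float32)).astype(np.int32)
def cost(p,masks):
    M=model(p,p[3]/100,p[4]/10); s=0
    for n,mw,mr,box in masks:
        c=D[n]["c"]
        m,h=sil(M["wheel"],c,box); cv2.fillConvexPoly(m,h,1)
        s+=1-(m&mw).sum()/(m|mw).sum()
        _,h=sil(M["base"],c,box); cv2.fillConvexPoly(m,h,1)
        s+=.6*(1-(m&mr).sum()/(m|mr).sum())
    return s
for name,wr,init in (("L",[("scene",1,1),("top",1,0)],None),("R",[("scene",0,0),("top",0,1)],None)):
    masks=[]
    for n,wi,ri in wr:
        W=D[n]["m"]["wheel_a"][wi][0];Q=D[n]["m"]["rotator_a"][ri][0]|W
        ys,xs=np.nonzero(Q);box=(xs.min()-15,ys.min()-15,xs.max()+15,ys.max()+15)
        up=lambda a:(cv2.resize(a[box[1]:box[3],box[0]:box[2]].astype(np.float32),None,fx=S,fy=S)>.5).astype(np.uint8)
        masks.append((n,up(W),up(Q),box))
    # init from top: ray to z=60
    c=D["top"]["c"];Q=D["top"]["m"]["rotator_a"][wr[1][2]][0];ys,xs=np.nonzero(Q)
    Rm=cv2.Rodrigues(c["rvec"])[0];d=Rm.T@np.linalg.inv(K(c))@[xs.mean(),ys.mean(),1];o=-Rm.T@c["tvec"]
    g=o+d*(60-o[2])/d[2]
    best=None
    for yaw in(-80,-95,-110,-125):
        r=minimize(cost,[g[0],g[1],yaw,0,1],args=(masks,),method="Nelder-Mead",options=dict(initial_simplex=[np.array([g[0],g[1],yaw,0,1])+v for v in np.vstack([np.zeros(5),np.diag([20,20,12,4,1])])],maxiter=300))
        if best is None or r.fun<best.fun: best=r
    p=best.x;M=model(p,p[3]/100)
    print(name,np.round(p,1),best.fun,"rim",M["rim"].round(1),"tip(.1)",M["tip"].round(1))
    for n in D:
        im=D[n].setdefault("dr",cv2.resize(D[n]["im"],None,fx=4,fy=4,interpolation=cv2.INTER_CUBIC))
        for k,col in(("wheel",(0,255,0)),("base",(0,255,255)),("lever",(255,0,255))):
            h=cv2.convexHull(((proj(M[k],D[n]["c"])+.5)*4).astype(np.int32));cv2.polylines(im,[h],True,col,1)
cv2.imwrite("pics/fs.png",D["scene"]["dr"][640:1240,820:1460]);cv2.imwrite("pics/ft.png",cv2.resize(D["top"]["dr"][560:1080,720:1800],(800,385)))
E
python3 fit2.py
```

```text
L [513.7 195.9 -98.8  -0.9   2.3] 0.16362967391009106 rim [514.5 200.7 198.7] tip(.1) [499.8 105.6 134.1]
R [ 517.7 -243.5 -115.7    1.     0.6] 0.20098806357183668 rim [ 520.5 -237.8  199.5] tip(.1) [ 478.  -325.8  134.1]
```

View pics/fs.png

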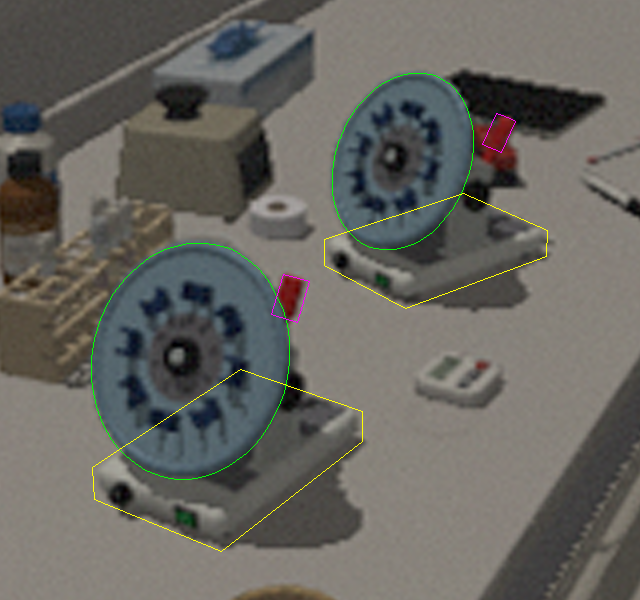

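View pics/ft.png

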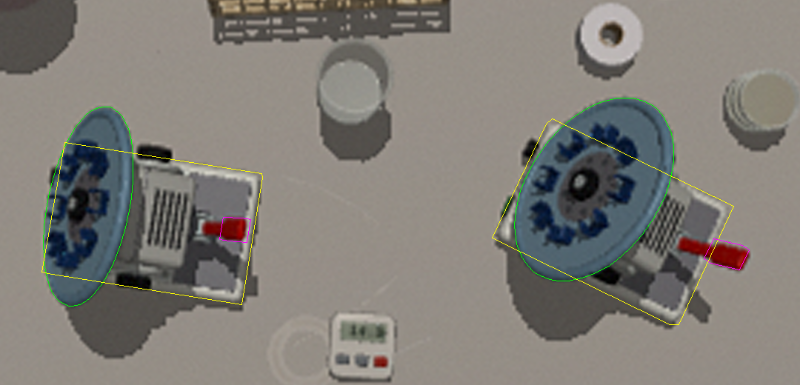

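```bash
cat > plan.py <<'E'
# usage: plan.py L|R radial_offset(mm of TCP above rim along UP) axle_off(mm +front) lat
import sys
from station import ctrl
from h import *
P={"L":(513.7,195.9,-98.8),"R":(517.7,-243.5,-115.7)}
def target(w,u,a=0,lat=0):
    M=model(P[w]); Rz=R.from_euler('z',P[w][2],degrees=True).as_matrix()
    up=Rz@UP; ax=Rz@AX; yr=Rz@[0,1,0]
    return M["rim"]+u*up+a*ax+lat*yr, np.column_stack([yr,-ax,-up])
def show(pt,Rt):
    s=ctrl.observe(); Rc=R.from_euler('xyz',s["orientation"],degrees=True)
    rv=np.degrees((Rc.inv()*R.from_matrix(Rt)).as_rotvec())
    d=pt-s["eef_pos"]
    print("turn deg",rv.round(2)," /6:",(rv/6).round(3))
    print("shift in target frame",(Rt.T@d).round(1)," in current frame",(Rc.as_matrix().T@d).round(1))
    print("t",s["time_s"],"pos",s["eef_pos"].round(1),"F",s["force"].round(1),"Ftool",(Rc.as_matrix().T@s["force"]).round(1),"w",round(s["width"],1),"q",s["joint_pos"].round(0))
if __name__=="__main__":
    a=[float(v) for v in sys.argv[2:]]
    show(*target(sys.argv[1],*a))
E
python3 plan.py R 60
```

```text
turn deg [28.33 12.13 45.28]  /6: [4.722 2.022 7.547]
shift in target frame [ 119.7 -366.5  188.8]  in current frame [ 380.7 -197.5  -19.8]
t 1.25 pos [ 220.6 -584.8  231.3] F [ 0.9 -0.5 -0.5] Ftool [0.7 0.7 0.5] w 85.3 q [-69.  20.  94.  -0.  66.  -0.]
```

```bash
python3 -m inch '[[[0.59,0.253,0.943],[0,0,0],-1],[[0.59,0.253,0.943],[0,0,0],-1],[[0.59,0.253,0.943],[0,0,0],-1],[[0.59,0.253,0.943],[0,0,0],-1],[[0.59,0.253,0.943],[0,0,0],-1],[[0.59,0.253,0.943],[0,0,0],-1],[[0.59,0.253,0.943],[0,0,0],-1],[[0.59,0.253,0.943],[0,0,0],-1]]' 25; python3 plan.py R 60
```

```text
time_s: 2.25
eef_pos: [220.7, -584.9, 231.2]
orientation: [-149.9, 0.0, -25.9]
force: [-0.1, -0.3, 0.3]
width: 85.5
turn deg [-0.1  -0.05 -0.15]  /6: [-0.017 -0.008 -0.025]
shift in target frame [ 119.5 -366.7  188.8]  in current frame [ 118.4 -366.7  189.6]
t 2.25 pos [ 220.7 -584.9  231.2] F [-0.1 -0.3  0.3] Ftool [ 0.   0.1 -0.4] w 85.5 q [-79.  34.  78.  18.  93.  34.]
```

```bash
python3 -m inch '[[[0,0,0],[11.9,-36.7,18.9],-1],[[0,0,0],[11.9,-36.7,18.9],-1],[[0,0,0],[11.9,-36.7,18.9],-1],[[0,0,0],[11.9,-36.7,18.9],-1],[[0,0,0],[11.9,-36.7,18.9],-1],[[0,0,0],[11.9,-36.7,18.9],-1],[[0,0,0],[11.9,-36.7,18.9],-1],[[0,0,0],[11.9,-36.7,18.9],-1],[[0,0,0],[11.9,-36.7,18.9],-1],[[0,0,0],[11.9,-36.7,18.9],-1]]' 25; python3 plan.py R -24; python3 - <<'E'
from station import vision
import cv2,sys
sys.path.insert(0,'.')
from h import *
from plan import target
c=vision.get_calibration("wrist"); im=vision.camera("wrist")
# project model wheel w/ fisheye
f=210/np.tan(np.radians(c["fovy"]/2))
M=model((517.7,-243.5,-115.7))
P=M["wheel"]@cv2.Rodrigues(c["rvec"])[0].T+c["tvec"]
th=np.arctan2(np.hypot(P[:,0],P[:,1]),P[:,2]);ph=np.arctan2(P[:,1],P[:,0])
q=np.c_[c["cx"]+f*th*np.cos(ph),c["cy"]+f*th*np.sin(ph)]
for p in q[:72]: cv2.circle(im,tuple(int(v) for v in np.clip(p,-5000,5000)),1,(0,255,0),-1)
cv2.imwrite("pics/w1.png",im)
s=vision.camera("scene");cv2.imwrite("pics/s1.png",cv2.resize(s[120:320,200:460],None,fx=3,fy=3))
E
```

```text
time_s: 3.5
eef_pos: [507.5, -263.7, 251.2]
orientation: [-150.0, -0.0, -25.7]
force: [1.3, -0.5, 0.1]
width: 85.3
turn deg [ 0.02 -0.02  0.03]  /6: [ 0.003 -0.004  0.005]
shift in target frame [ 0.5  1.7 83.3]  in current frame [ 0.4  1.7 83.3]
t 3.5 pos [ 507.5 -263.7  251.2] F [ 1.3 -0.5  0.1] Ftool [ 1.4 -0.1 -0. ] w 85.3 q [-44.  20.  98.  29.  75.  61.]
```

View pics/w1.png

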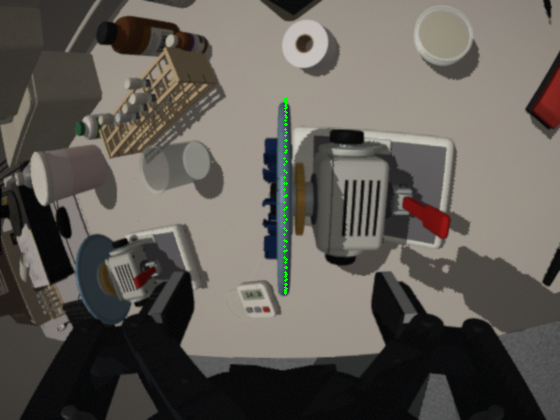

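View pics/s1.png

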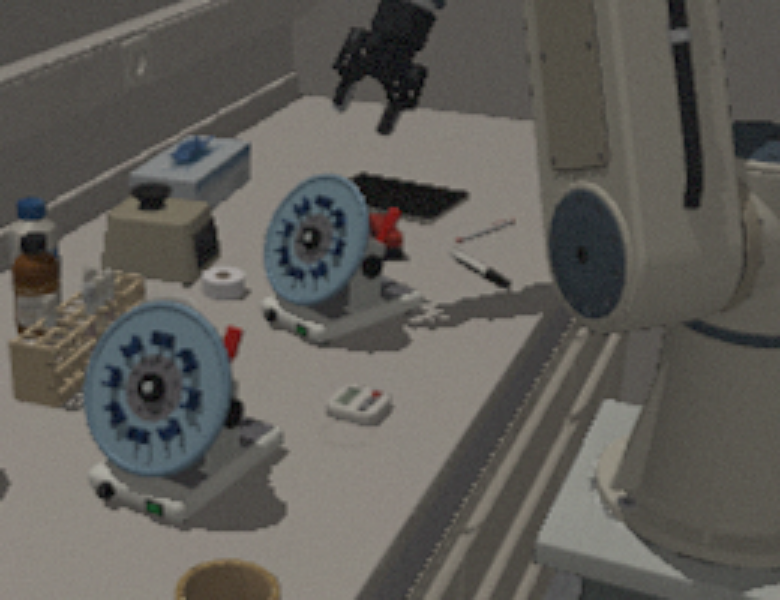

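```bash
python3 -m inch '[[[0,0,0],[0.5,0,20],-1],[[0,0,0],[0,0,20],-1],[[0,0,0],[0,0,20],-1],[[0,0,0],[0,0,20],-1],[[0,0,0],[0,0,3],-1],[[0,0,0],[0,0,0],-1]]' 25; python3 plan.py R -24
```

```text
time_s: 4.35
eef_pos: [525.0, -228.1, 179.5]
orientation: [-150.0, -0.0, -25.7]
force: [0.4, -1.0, 0.5]
width: 85.3
turn deg [ 0.01 -0.02  0.02]  /6: [ 0.002 -0.003  0.004]
shift in target frame [0.1 0.2 1.3]  in current frame [0.1 0.2 1.3]
t 4.35 pos [ 525.  -228.1  179.5] F [ 0.4 -1.   0.5] Ftool [ 0.8  0.4 -0.8] w 85.3 q [-40.  23. 103.  32.  66.  59.]
```

```bash
python3 -m inch '[[[0,0,0],[0,0,0],0.3],[[0,0,0],[0,0,0],0.6],[[0,0,0],[0,0,0],1],[[0,0,0],[0,0,0],1],[[0,0,0],[0,0,0],1]]' 25; python3 plan.py R -24
```

```text
time_s: 4.97
eef_pos: [525.1, -227.7, 179.4]
orientation: [-150.0, -0.0, -25.7]
force: [-0.3, -0.8, 1.6]
width: 9.3
turn deg [ 0.   -0.02  0.03]  /6: [ 0.001 -0.004  0.005]
shift in target frame [0.2 0.6 1. ]  in current frame [0.2 0.6 1. ]
t 4.975 pos [ 525.1 -227.7  179.4] F [-0.3 -0.8  1.6] Ftool [ 0.1 -0.1 -1.8] w 9.3 q [-40.  23. 103.  32.  66.  59.]
```

```bash
python3 -m inch '[[[0.11,0,0],[0,0.8,0],1],[[0.11,0,0],[0,0.8,0],1],[[0,0,0],[0,0,0],1]]'; python3 plan.py R -24
```

```text
time_s: 5.35
eef_pos: [524.7, -228.6, 178.8]
orientation: [-148.6, -0.0, -25.7]
force: [0.6, 3.5, 5.1]
width: 8.9
turn deg [-1.43 -0.02  0.  ]  /6: [-0.238 -0.003  0.   ]
shift in target frame [ 0.2 -0.6  0.9]  in current frame [ 0.2 -0.6  0.9]
t 5.35 pos [ 524.7 -228.6  178.8] F [0.6 3.5 5.1] Ftool [-1.  -5.6 -2.6] w 8.9 q [-41.  24. 103.  33.  67.  57.]
```

```bash
python3 -m inch '[[[0.11,0,0],[0,0.8,0],1],[[0.11,0,0],[0,0.8,0],1],[[0,0,0],[0,0,0],1]]'; python3 plan.py R -24|tail -2
python3 -m inch '[[[-0.22,0,0],[0,-1.6,0],1],[[-0.22,0,0],[0,-1.6,0],1],[[-0.22,0,0],[0,-1.6,0],1],[[-0.22,0,0],[0,-1.6,0],1],[[0,0,0],[0,0,0],1],[[0,0,0],[0,0,0],1]]'; python3 plan.py R -24|tail -2
```

```text
time_s: 5.72
eef_pos: [524.3, -229.3, 178.3]
orientation: [-147.2, -0.0, -25.7]
force: [2.6, 6.3, 8.1]
width: 8.7
shift in target frame [ 0.2 -1.6  0.9]  in current frame [ 0.2 -1.5  1. ]
t 5.725 pos [ 524.3 -229.3  178.3] F [2.6 6.3 8.1] Ftool [ -0.4 -10.1  -3.1] w 8.7 q [-42.  25. 103.  34.  67.  56.]
time_s: 6.48
eef_pos: [525.7, -226.3, 180.2]
orientation: [-152.8, -0.0, -25.7]
force: [-2.8, -6.8, -0.9]
width: 8.9
shift in target frame [0.2 2.3 0.9]  in current frame [0.2 2.2 1. ]
t 6.475 pos [ 525.7 -226.3  180.2] F [-2.8 -6.8 -0.9] Ftool [ 0.4  7.  -2.5] w 8.9 q [-39.  23. 103.  30.  65.  62.]
```

```bash
python3 -m inch '[[[-0.11,0,0],[0,-0.8,0],1],[[0,0,0],[0,0,0],1]]'; python3 plan.py R -24|tail -1
python3 -m inch '[[[0.22,0,0],[0,1.6,0],1],[[0.22,0,0],[0,1.6,0],1],[[0.22,0,0],[0,1.6,0],1],[[0.22,0,0],[0,1.6,0],1],[[0.11,0,0],[0,0.8,0],1],[[0,0,0],[0,0,0],1],[[0,0,0],[0,0,0],1]]'; python3 plan.py R -24|tail -1
python3 -m inch '[[[-0.22,0,0],[0,-1.6,0],1],[[-0.22,0,0],[0,-1.6,0],1],[[-0.22,0,0],[0,-1.6,0],1],[[-0.22,0,0],[0,-1.6,0],1],[[-0.11,0,0],[0,-0.8,0],1],[[0,0,0],[0,0,0],1],[[0,0,0],[0,0,0],1]]'; python3 plan.py R -24|tail -1
python3 -m inch '[[[0.22,0,0],[0,1.6,0],1],[[0.22,0,0],[0,1.6,0],1],[[0.11,0,0],[0,0.8,0],1],[[0,0,0],[0,0,0],1]]'; python3 plan.py R -24|tail -1
```

```text
time_s: 6.72
eef_pos: [525.9, -225.9, 180.4]
orientation: [-153.5, -0.0, -25.7]
force: [-3.2, -7.9, -1.9]
width: 9.1
t 6.725 pos [ 525.9 -225.9  180.4] F [-3.2 -7.9 -1.9] Ftool [ 0.5  8.5 -2.1] w 9.1 q [-38.  22. 103.  29.  64.  62.]
time_s: 7.6
eef_pos: [524.3, -229.0, 178.4]
orientation: [-147.2, -0.0, -25.7]
force: [2.3, 5.0, 7.4]
width: 9.2
t 7.6 pos [ 524.3 -229.   178.4] F [2.3 5.  7.4] Ftool [-0.1 -8.7 -3.3] w 9.2 q [-42.  25. 103.  34.  67.  56.]
time_s: 8.48
eef_pos: [525.8, -225.8, 180.5]
orientation: [-153.5, -0.0, -25.7]
force: [-4.1, -8.7, -2.3]
width: 8.5
t 8.475 pos [ 525.8 -225.8  180.5] F [-4.1 -8.7 -2.3] Ftool [ 0.1  9.6 -2.2] w 8.5 q [-38.  22. 103.  29.  64.  62.]
time_s: 8.98
eef_pos: [524.9, -227.6, 179.4]
orientation: [-150.0, 0.0, -25.7]
force: [0.0, -0.7, 1.6]
width: 9.1
t 8.975 pos [ 524.9 -227.6  179.4] F [ 0.  -0.7  1.6] Ftool [ 0.3 -0.3 -1.7] w 9.1 q [-40.  23. 103.  32.  66.  59.]
```

```bash
python3 -m inch '[[[0,0,0],[0,0,0],0.4],[[0,0,0],[0,0,0],-0.2],[[0,0,0],[0,0,0],-1],[[0,0,0],[0,0,0],-1],[[0,0,0],[0,0,-10],-1],[[0,0,0],[0,0,-25],-1],[[0,0,0],[0,0,-30],-1],[[0,0,0],[0,0,-25],-1],[[0,0,0],[0,0,0],-1]]'; python3 plan.py L 65
```

```text
time_s: 10.1
eef_pos: [505.9, -269.8, 259.4]
orientation: [-150.1, -0.2, -25.8]
force: [1.0, 0.6, 0.5]
width: 85.4
turn deg [  0.11  -8.66 -14.58]  /6: [ 0.018 -1.444 -2.43 ]
shift in target frame [ -63.5 -374.2  220.7]  in current frame [-187.5 -342.4  200.9]
t 10.1 pos [ 505.9 -269.8  259.4] F [1.  0.6 0.5] Ftool [ 0.6 -1.1  0.1] w 85.4 q [-45.  19.  97.  29.  76.  61.]
```

```bash
python3 -m inch '[[[0.006,-0.48,-0.81],[0,0,0],-1],[[0.006,-0.48,-0.81],[0,0,0],-1],[[0.006,-0.48,-0.81],[0,0,0],-1],[[0,0,0],[-6.4,-37.4,22.1],-1],[[0,0,0],[-6.4,-37.4,22.1],-1],[[0,0,0],[-6.4,-37.4,22.1],-1],[[0,0,0],[-6.4,-37.4,22.1],-1],[[0,0,0],[-6.4,-37.4,22.1],-1]]'; python3 plan.py L 65
```

```text
time_s: 11.1
eef_pos: [506.3, -46.9, 255.1]
orientation: [-149.9, 0.2, -8.7]
force: [0.9, 0.8, 0.2]
width: 85.9
turn deg [-0.15  0.22 -0.06]  /6: [-0.024  0.036 -0.01 ]
shift in target frame [ -29.8 -185.5  106.8]  in current frame [ -29.6 -185.2  107.3]
t 11.1 pos [506.3 -46.9 255.1] F [0.9 0.8 0.2] Ftool [ 0.7 -0.9  0.3] w 85.9 q [-24.  13. 107.  30.  72.  62.]
```

```bash
python3 -m inch '[[[0,0,0],[-6,-37,21.4],-1],[[0,0,0],[-6,-37,21.4],-1],[[0,0,0],[-6,-37,21.4],-1],[[0,0,0],[-6,-37,21.4],-1],[[0,0,0],[-6,-37,21.4],-1],[[0,0,0],[0,0,0],-1]]'; python3 plan.py L -24;  python3 - <<'E'
from station import vision
import cv2,sys
sys.path.insert(0,'.')
from h import *
c=vision.get_calibration("wrist"); im=vision.camera("wrist")
f=210/np.tan(np.radians(c["fovy"]/2))
M=model((513.7,195.9,-98.8))
P=M["wheel"]@cv2.Rodrigues(c["rvec"])[0].T+c["tvec"]
th=np.arctan2(np.hypot(P[:,0],P[:,1]),P[:,2]);ph=np.arctan2(P[:,1],P[:,0])
q=np.c_[c["cx"]+f*th*np.cos(ph),c["cy"]+f*th*np.sin(ph)]
for p in q[:72]: cv2.circle(im,tuple(int(v) for v in np.clip(p,-5000,5000)),1,(0,255,0),-1)
cv2.imwrite("pics/w2.png",im)
E
```

```text
time_s: 11.85
eef_pos: [508.3, 169.6, 255.5]
orientation: [-149.9, 0.2, -8.5]
force: [-0.6, -0.6, 0.1]
width: 85.4
turn deg [-0.14  0.33  0.11]  /6: [-0.023  0.055  0.019]
shift in target frame [ 1.3  0.3 89. ]  in current frame [ 1.8  0.5 89. ]
t 11.85 pos [508.3 169.6 255.5] F [-0.6 -0.6  0.1] Ftool [-0.5  0.5 -0.4] w 85.4 q [ -0.   9. 112.  35.  60.  80.]
```

View pics/w2.png

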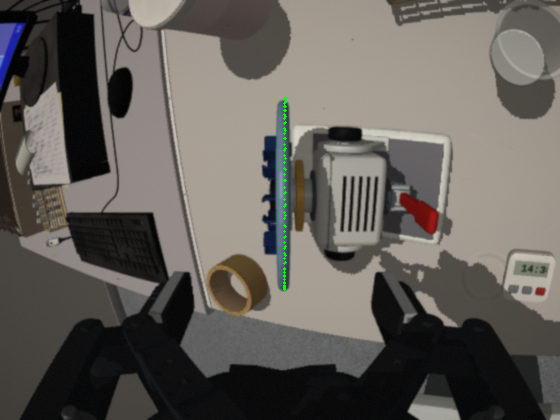

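```bash
python3 -m inch '[[[-0.02,0.05,0.02],[1,0.3,20],-1],[[0,0,0],[0.5,0,20],-1],[[0,0,0],[0,0,20],-1],[[0,0,0],[0,0,20],-1],[[0,0,0],[0,0,8],-1],[[0,0,0],[0,0,0],0.3],[[0,0,0],[0,0,0],0.6],[[0,0,0],[0,0,0],1],[[0,0,0],[0,0,0],1],[[0,0,0],[0,0,0],1]]' 25; python3 plan.py L -24
```

```text
time_s: 13.15
eef_pos: [518.3, 210.0, 180.4]
orientation: [-150.0, -0.1, -9.0]
force: [0.0, -2.5, 2.6]
width: 9.0
turn deg [-0.02 -0.19 -0.12]  /6: [-0.004 -0.032 -0.02 ]
shift in target frame [-2.4 -1.4  3.3]  in current frame [-2.4 -1.4  3.2]
t 13.15 pos [518.3 210.  180.4] F [ 0.  -2.5  2.6] Ftool [ 0.4  0.8 -3.4] w 9.0 q [  5.  16. 115.  40.  49.  77.]
```

```bash
python3 -m inch '[[[0.22,0,0],[0,1.6,0],1],[[0.11,0,0],[0,0.8,0],1],[[0,0,0],[0,0,0],1]]'; python3 plan.py L -24|tail -2
```

```text
time_s: 13.52
eef_pos: [517.9, 207.8, 178.9]
orientation: [-148.0, -0.1, -9.0]
force: [-0.2, -2.5, 5.8]
width: 9.2
shift in target frame [-2.4 -4.1  3.1]  in current frame [-2.4 -4.   3.2]
t 13.525 pos [517.9 207.8 178.9] F [-0.2 -2.5  5.8] Ftool [ 0.2 -0.9 -6.2] w 9.2 q [  3.  16. 115.  43.  50.  74.]
```

```bash
python3 -m inch '[[[0.22,0,0],[0,1.6,-0.5],1],[[0.22,0,0],[0,1.6,0],1],[[0,0,0],[0,0,0],1]]'; python3 plan.py L -24|tail -2
```

```text
time_s: 13.9
eef_pos: [517.2, 205.9, 177.8]
orientation: [-145.2, 0.0, -9.0]
force: [0.5, 7.5, 2.1]
width: 8.8
shift in target frame [-1.9 -6.4  3.1]  in current frame [-2.  -6.1  3.6]
t 13.9 pos [517.2 205.9 177.8] F [0.5 7.5 2.1] Ftool [-0.7 -7.3  2.6] w 8.8 q [  1.  17. 116.  46.  51.  69.]
```

```bash
python3 -m inch '[[[0.08,0,0],[0,0.6,0],1],[[0,0,0],[0,0,0],1]]'; python3 plan.py L -24|tail -2
python3 -m inch '[[[-0.22,0,0],[0,-1.6,0],1],[[-0.22,0,0],[0,-1.6,0],1],[[-0.22,0,0],[0,-1.6,0],1],[[-0.22,0,0],[0,-1.6,0],1],[[-0.22,0,0],[0,-1.6,0],1],[[0,0,0],[0,0,0],1]]'; python3 plan.py L -24|tail -2
```

```text
time_s: 14.15
eef_pos: [517.2, 205.8, 177.7]
orientation: [-144.8, 0.0, -9.0]
force: [1.0, 7.8, 3.1]
width: 8.9
shift in target frame [-2.  -6.5  3.1]  in current frame [-2.  -6.2  3.7]
t 14.15 pos [517.2 205.8 177.7] F [1.  7.8 3.1] Ftool [-0.3 -8.2  2. ] w 8.9 q [  1.  17. 116.  47.  51.  68.]
time_s: 14.9
eef_pos: [518.1, 211.7, 181.4]
orientation: [-151.5, -0.1, -9.0]
force: [0.4, -1.0, 1.7]
width: 8.8
shift in target frame [-2.   0.5  3.3]  in current frame [-2.   0.4  3.3]
t 14.9 pos [518.1 211.7 181.4] F [ 0.4 -1.   1.7] Ftool [ 0.6  0.  -1.9] w 8.8 q [  6.  15. 114.  38.  49.  80.]
```

```bash
python3 -m inch '[[[-0.22,0,0],[0,-1.6,0],1],[[-0.22,0,0],[0,-1.6,0],1],[[-0.22,0,0],[0,-1.6,0],1],[[0,0,0],[0,0,0],1]]'; python3 plan.py L -24|tail -2

```

```text
time_s: 15.4
eef_pos: [518.8, 215.8, 183.6]
orientation: [-155.4, -0.1, -9.0]
force: [0.3, -0.3, 3.1]
width: 8.9
shift in target frame [-2.   5.2  3.1]  in current frame [-2.   4.9  3.6]
t 15.4 pos [518.8 215.8 183.6] F [ 0.3 -0.3  3.1] Ftool [ 0.4 -1.1 -2.9] w 8.9 q [  8.  15. 113.  32.  49.  87.]
```

```bash
python3 -m inch '[[[-0.11,0,0],[0,-0.8,0],1],[[-0.11,0,0],[0,-0.8,0],1],[[-0.11,0,0],[0,-0.8,0],1],[[0,0,0],[0,0,0],1]]'; python3 plan.py L -24|tail -2

```

```text
time_s: 15.9
eef_pos: [518.8, 216.7, 183.9]
orientation: [-157.6, -0.0, -9.0]
force: [-0.5, -9.8, 2.2]
width: 8.7
shift in target frame [-1.9  6.2  3. ]  in current frame [-1.9  5.7  3.7]
t 15.9 pos [518.8 216.7 183.9] F [-0.5 -9.8  2.2] Ftool [ 1.   8.2 -5.8] w 8.7 q [ 10.  15. 112.  28.  49.  91.]
```

```bash
python3 -m inch '[[[0.23,0,0],[0,1.7,0],1],[[0.23,0,0],[0,1.7,0],1],[[0.23,0,0],[0,1.7,0],1],[[0.23,0,0],[0,1.7,0],1],[[0.23,0,0],[0,1.7,0],1],[[0.23,0,0],[0,1.7,0],1],[[0.23,0,0],[0,1.7,0],1],[[0.23,0,0],[0,1.7,0],1],[[0.23,0,0],[0,1.7,0],1],[[0,0,0],[0,0,0],1]]'; python3 plan.py L -24|tail -2
python3 -m inch '[[[-0.23,0,0],[0,-1.7,0],1],[[-0.23,0,0],[0,-1.7,0],1],[[-0.23,0,0],[0,-1.7,0],1],[[-0.23,0,0],[0,-1.7,0],1],[[-0.23,0,0],[0,-1.7,0],1],[[-0.23,0,0],[0,-1.7,0],1],[[-0.23,0,0],[0,-1.7,0],1],[[-0.23,0,0],[0,-1.7,0],1],[[-0.23,0,0],[0,-1.7,0],1],[[0,0,0],[0,0,0],1]]'; python3 plan.py L -24|tail -2
```

```text
time_s: 17.15
eef_pos: [516.9, 205.7, 177.7]
orientation: [-144.8, 0.1, -9.0]
force: [1.8, 10.5, 1.4]
width: 8.6
shift in target frame [-1.7 -6.6  3.2]  in current frame [-1.7 -6.3  3.7]
t 17.15 pos [516.9 205.7 177.7] F [ 1.8 10.5  1.4] Ftool [ 0.1 -9.5  5. ] w 8.6 q [  1.  17. 116.  47.  51.  68.]
time_s: 18.4
eef_pos: [518.5, 216.7, 184.0]
orientation: [-157.6, -0.0, -8.9]
force: [-1.2, -8.9, 1.0]
width: 9.0
shift in target frame [-1.6  6.2  3.1]  in current frame [-1.6  5.7  3.8]
t 18.4 pos [518.5 216.7 184. ] F [-1.2 -8.9  1. ] Ftool [ 0.2  7.9 -4.3] w 9.0 q [ 10.  15. 112.  28.  49.  91.]
```

```bash
python3 -m inch '[[[0.23,0,0],[0,1.7,0],1],[[0.23,0,0],[0,1.7,0],1],[[0.23,0,0],[0,1.7,0],1],[[0.23,0,0],[0,1.7,0],1],[[0.23,0,0],[0,1.7,0],1],[[0.23,0,0],[0,1.7,0],1],[[0.23,0,0],[0,1.7,0],1],[[0.23,0,0],[0,1.7,0],1],[[0.23,0,0],[0,1.7,0],1],[[0,0,0],[0,0,0],1]]'; python3 plan.py L -24|tail -2
python3 -m inch '[[[-0.23,0,0],[0,-1.7,0],1],[[-0.23,0,0],[0,-1.7,0],1],[[-0.23,0,0],[0,-1.7,0],1],[[-0.22,0,0],[0,-1.6,0],1],[[-0.02,0,0],[0,-0.2,0],1],[[0,0,0],[0,0,0],1]]'; python3 plan.py L -24
```

```text
time_s: 19.65
eef_pos: [516.6, 205.7, 177.7]
orientation: [-144.8, 0.1, -9.0]
force: [2.7, 13.5, -2.8]
width: 8.7
shift in target frame [-1.4 -6.7  3.2]  in current frame [-1.4 -6.4  3.8]
t 19.65 pos [516.6 205.7 177.7] F [ 2.7 13.5 -2.8] Ftool [ 0.5 -9.6 10.2] w 8.7 q [  1.  17. 116.  47.  51.  68.]
time_s: 20.4
eef_pos: [517.3, 210.3, 180.8]
orientation: [-150.6, 0.0, -9.0]
force: [1.7, 5.4, -6.8]
width: 8.9
turn deg [ 0.58 -0.06 -0.16]  /6: [ 0.097 -0.009 -0.027]
shift in target frame [-1.4 -1.1  3.5]  in current frame [-1.4 -1.2  3.5]
t 20.4 pos [517.3 210.3 180.8] F [ 1.7  5.4 -6.8] Ftool [ 0.9 -1.5  8.7] w 8.9 q [  5.  15. 114.  39.  50.  78.]
```

```bash
cat > plan2.py <<'E'
# plan2.py L x y z  (TCP in rotator frame, tool vertical) 
import sys
from plan import *
def tv(w,x,y,z):
    yaw=P[w][2];Rz=R.from_euler('z',yaw,degrees=True).as_matrix()
    return Rz@[x,y,z]+[P[w][0],P[w][1],0], np.column_stack([Rz[:,1],Rz[:,0],[0,0,-1]])
if __name__=="__main__":
    w=sys.argv[1];v=[float(a) for a in sys.argv[2:]]
    show(*tv(w,*v))
    Rz=R.from_euler('z',P[w][2],degrees=True).as_matrix()
    s=ctrl.observe();print("TCP in rot frame",(Rz.T@(s["eef_pos"]-[P[w][0],P[w][1],0])).round(1),"F rot",(Rz.T@s["force"]).round(1))
E
python3 -m inch '[[[0,0,0],[0,0,0],0.4],[[0,0,0],[0,0,0],-0.2],[[0,0,0],[0,0,0],-1],[[0,0,0],[0,0,0],-1],[[0,0,0],[0,0,-10],-1],[[0,0,0],[0,0,-25],-1],[[0,0,0],[0,0,-30],-1],[[0,0,0],[0,0,-25],-1],[[0,0,0],[0,0,0],-1]]'; python3 plan2.py L 50 0 210; python3 - <<'E'
import numpy as np
for e in range(65,0,-10):
    d=np.array([np.cos(np.radians(e)),np.sin(np.radians(e))]);n=np.array([-d[1],d[0]])
    print(e,(np.array([50,64.5])+70*d+4.5*n-[14.5,0]).round(1))
E
```

```text
time_s: 21.52
eef_pos: [512.0, 165.6, 261.8]
orientation: [-150.6, -0.3, -9.1]
force: [0.3, -0.5, -0.6]
width: 85.3
turn deg [-29.44  -0.32  -0.19]  /6: [-4.906 -0.054 -0.032]
shift in target frame [-3.  19.8 51.8]  in current frame [-3.1 42.7 35.4]
t 21.525 pos [512.  165.6 261.8] F [ 0.3 -0.5 -0.6] Ftool [0.4 0.7 0.3] w 85.3 q [ -0.   8. 111.  34.  60.  81.]
TCP in rot frame [ 30.2   3.  261.8] F rot [ 0.5  0.4 -0.6]
65 [ 61.  129.8]
55 [ 72.  124.4]
45 [ 81.8 117.2]
35 [ 90.3 108.3]
25 [97.  98.2]
15 [102.  87.]
5 [104.8  75.1]
```

```bash
python3 -m inch '[[[-1.22,-0.01,-0.01],[0,0,0],1],[[-1.22,-0.01,-0.01],[0,0,0],1],[[-1.22,-0.01,-0.01],[0,0,0],1],[[-1.24,-0.02,0],[0,0,0],1],[[0,0,0],[-1.5,10,26],1],[[0,0,0],[-1.5,10,26],1],[[0,0,0],[0,0,0],1]]' 40; python3 plan2.py L 51 0 132; python3 - <<'E'
from station import vision
import cv2
cv2.imwrite("pics/w3.png",vision.camera("wrist"))
s=vision.camera("scene");cv2.imwrite("pics/s3.png",cv2.resize(s[180:310,200:340],None,fx=5,fy=4.6))
E
```

```text
time_s: 22.4
eef_pos: [502.7, 146.7, 205.4]
orientation: [179.9, 0.5, -8.8]
force: [-0.4, -0.1, -0.1]
width: 0.5
turn deg [0.1  0.46 0.05]  /6: [0.017 0.076 0.008]
shift in target frame [ 3.3  0.7 73.4]  in current frame [ 3.9  0.5 73.4]
t 22.4 pos [502.7 146.7 205.4] F [-0.4 -0.1 -0.1] Ftool [-0.3  0.2  0.1] w 0.5 q [ 16.  13. 107.   0.  60. 115.]
TCP in rot frame [ 50.3  -3.3 205.4] F rot [ 0.2 -0.3 -0.1]
```

View pics/w3.png

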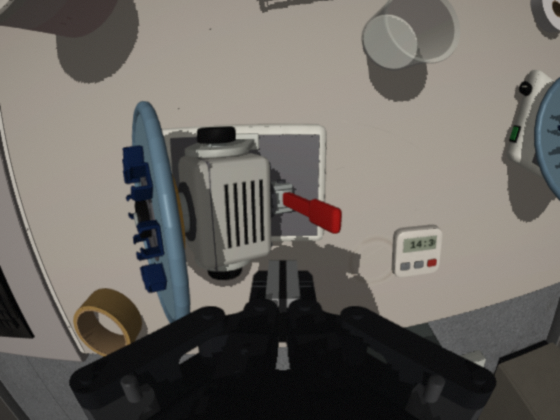

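View pics/s3.png

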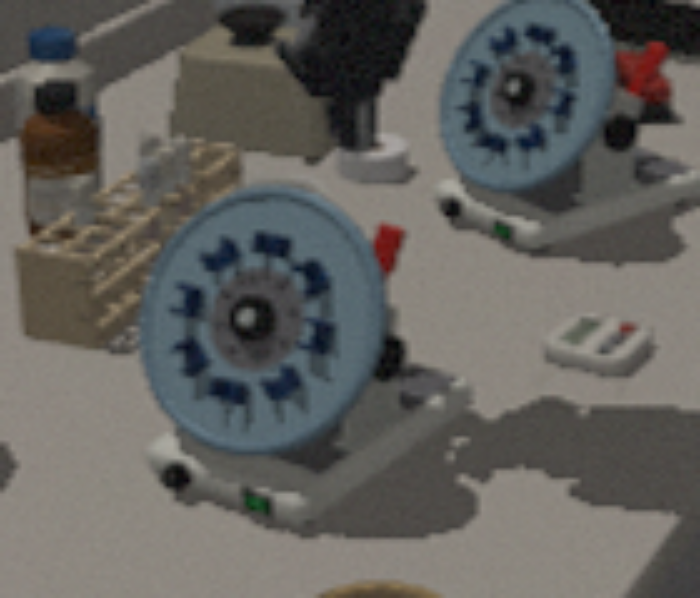

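```bash
cat > ovl.py <<'E'
import sys
from station import vision
from h import *
from plan import P
def fish(pts,c):
    f=210/np.tan(np.radians(c["fovy"]/2))
    Q=np.asarray(pts).reshape(-1,3)@cv2.Rodrigues(np.array(c["rvec"]))[0].T+c["tvec"]
    th=np.arctan2(np.hypot(Q[:,0],Q[:,1]),Q[:,2]);ph=np.arctan2(Q[:,1],Q[:,0])
    return np.c_[c["cx"]+f*th*np.cos(ph),c["cy"]+f*th*np.sin(ph)]
if __name__=="__main__":
    c=vision.get_calibration("wrist"); im=cv2.imread(sys.argv[1]); im=cv2.resize(im,None,fx=3,fy=3,interpolation=cv2.INTER_CUBIC)
    for lev,col in((0,(255,0,255)),(.2,(0,255,0)),(1.05,(255,255,0))):
        M=model(P["L"],0,lev)
        for k in("lever",):
            cv2.polylines(im,[cv2.convexHull((fish(M[k],c)*3+1.5).astype(np.int32))],True,col,1)
    cv2.polylines(im,[cv2.convexHull((fish(M["base"],c)*3+1.5).astype(np.int32))],True,(0,255,255),1)
    cv2.imwrite(sys.argv[2],im[330:800,450:1200])
E
python3 ovl.py pics/w3.png pics/w3o.png
```

```text
(no output)
```

View pics/w3o.png

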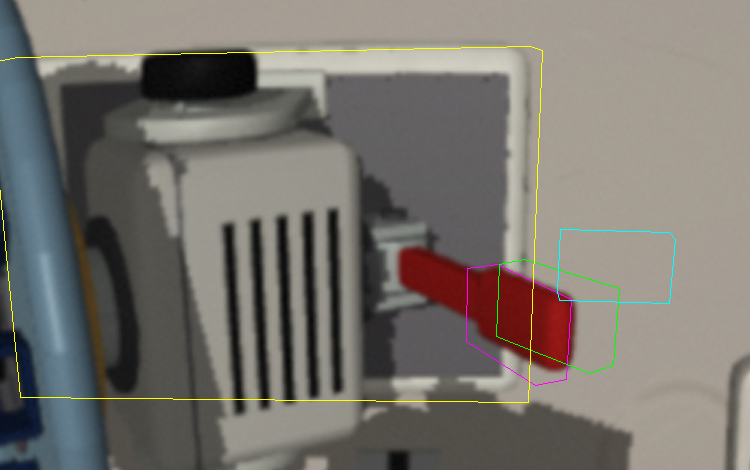

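```bash
python3 -m inch '[[[0,0.07,0],[1.5,0,25],1],[[0,0,0],[1.5,0,25],1],[[0,0,0],[0,0,23],1],[[0,0,0],[0,0,0],1]]'; python3 plan2.py L 61 0 130
```

```text
time_s: 23.0
eef_pos: [507.5, 146.7, 134.4]
orientation: [180.0, -0.2, -8.8]
force: [-0.0, -0.4, 0.9]
width: -0.1
turn deg [ 0.02 -0.15  0.04]  /6: [ 0.003 -0.025  0.007]
shift in target frame [-1.4 11.4  4.4]  in current frame [-1.5 11.4  4.4]
t 23.0 pos [507.5 146.7 134.4] F [-0.  -0.4  0.9] Ftool [ 0.1  0.4 -0.9] w -0.1 q [ 16.  18. 110.  -0.  51. 115.]
TCP in rot frame [ 49.6   1.4 134.4] F rot [0.4 0.1 0.9]
```

Approach the lever and follow the arc.

```bash
python3 -m inch '[[[0,0,0],[-1,6,2.2],1],[[0,0,0],[0,6,2.2],1],[[0,0,0],[0,4,2],1],[[0,0,0],[0,4,2],1],[[0,0,0],[0,3,2],1],[[0,0,0],[0,0,0],1]]'; python3 plan2.py L 72 0 124.4
```

```text
time_s: 23.75
eef_pos: [503.4, 123.8, 124.3]
orientation: [-180.0, -0.2, -8.8]
force: [-0.7, -0.3, -0.4]
width: -0.1
turn deg [-0.01 -0.23  0.03]  /6: [-0.001 -0.038  0.005]
shift in target frame [-0.8 -0.8 -0.1]  in current frame [-0.8 -0.8 -0.1]
t 23.75 pos [503.4 123.8 124.3] F [-0.7 -0.3 -0.4] Ftool [-0.6  0.4  0.4] w -0.1 q [ 14.  18. 112.  -0.  49. 113.]
TCP in rot frame [ 72.8   0.8 124.3] F rot [ 0.4 -0.6 -0.4]
```

```bash
python3 -m inch '[[[0,0,0],[0,3,2],1],[[0,0,0],[0,3,2],1],[[0,0,0],[0,3,2],1],[[0,0,0],[0,0,0],1]]'; python3 plan2.py L 81.8 0 117.2; python3 - <<'E'
from station import vision
import cv2
cv2.imwrite("pics/w4.png",vision.camera("wrist"))
E
python3 ovl.py pics/w4.png pics/w4o.png
```

```text
time_s: 24.25
eef_pos: [502.1, 114.8, 118.2]
orientation: [180.0, -0.2, -8.8]
force: [0.7, 0.2, 1.4]
width: 0.0
turn deg [ 0.   -0.24  0.03]  /6: [ 0.    -0.039  0.006]
shift in target frame [-0.9 -0.1  1. ]  in current frame [-0.9 -0.1  1. ]
t 24.25 pos [502.1 114.8 118.2] F [0.7 0.2 1.4] Ftool [ 0.7 -0.3 -1.4] w 0.0 q [ 13.  19. 113.  -0.  48. 112.]
TCP in rot frame [ 81.9   0.9 118.2] F rot [-0.3  0.7  1.4]
```

View pics/w4o.png

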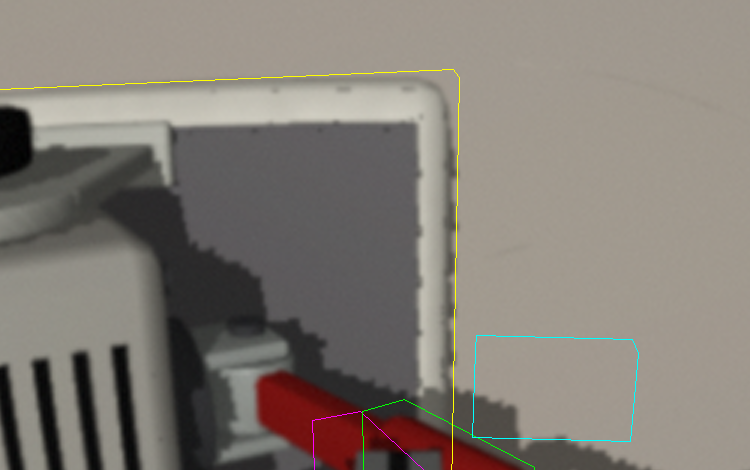

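View pics/w4.png

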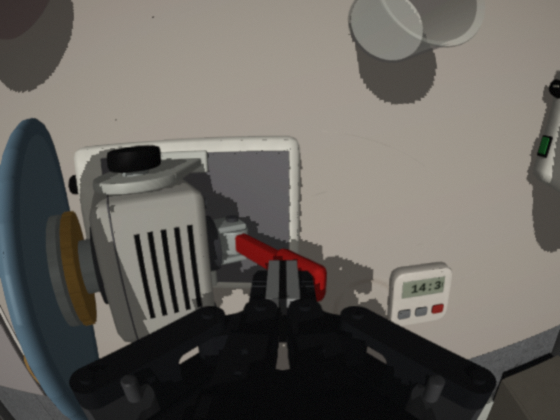

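```bash
python3 -m inch '[[[0,0,0],[0,2.5,2.5],1],[[0,0,0],[0,2.5,2.5],1],[[0,0,0],[0,2.5,2.5],1],[[0,0,0],[0,0,0],1]]'; python3 plan2.py L 90.3 0 108.3
```

```text
time_s: 24.8
eef_pos: [500.7, 107.4, 110.5]
orientation: [180.0, -0.2, -8.8]
force: [0.9, 0.1, 1.1]
width: 0.1
turn deg [ 0.01 -0.2   0.03]  /6: [ 0.002 -0.034  0.005]
shift in target frame [-0.7  0.8  2.2]  in current frame [-0.7  0.8  2.2]
t 24.8 pos [500.7 107.4 110.5] F [0.9 0.1 1.1] Ftool [ 0.8 -0.2 -1.1] w 0.1 q [ 12.  19. 113.  -0.  47. 111.]
TCP in rot frame [ 89.5   0.7 110.5] F rot [-0.2  0.8  1.1]
```

```bash
python3 - <<'E'
from station import vision
import cv2
cv2.imwrite("pics/w5.png",vision.camera("wrist"))
s=vision.camera("scene");cv2.imwrite("pics/s5.png",cv2.resize(s[180:310,200:340],None,fx=5,fy=4.6))
s=vision.camera("top");cv2.imwrite("pics/t5.png",cv2.resize(s[150:290,170:340],None,fx=4,fy=4))
E
```

```text
(no output)
```

View pics/w5.png

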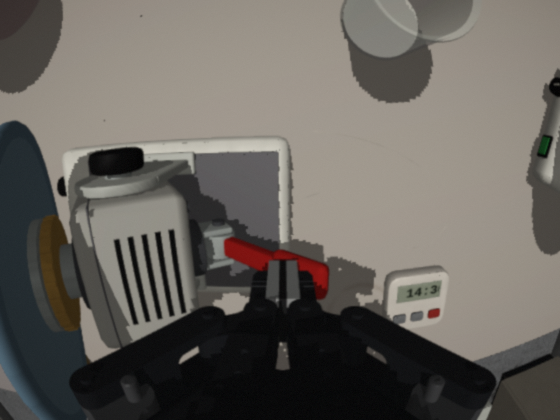

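View pics/s5.png

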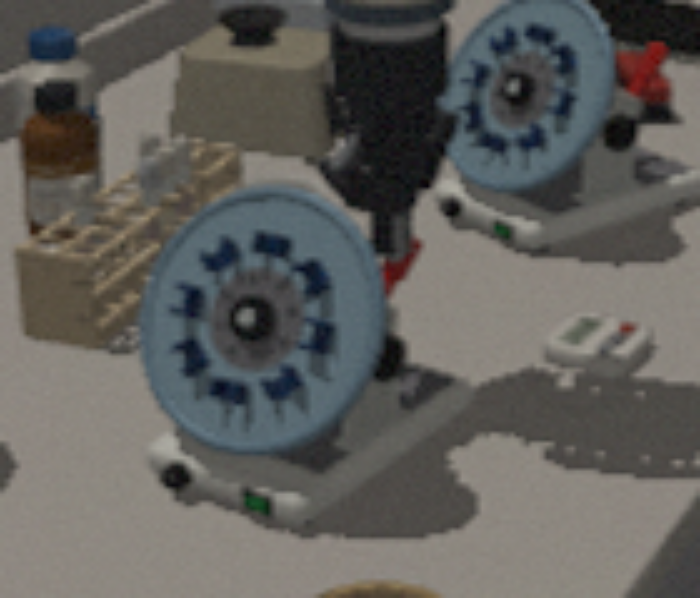

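View pics/t5.png

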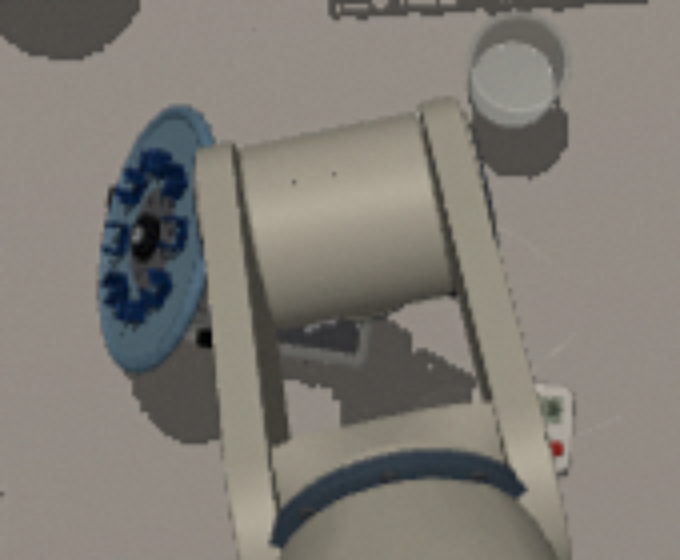

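```bash
python3 -m inch '[[[0,0,0],[0,2.5,4],1],[[0,0,0],[0,2.5,4],1],[[0,0,0],[0,2.2,4.3],1],[[0,0,0],[0,2,5],1],[[0,0,0],[0,2,5],1]]'; python3 plan2.py L 102 0 87
```

```text
time_s: 25.58
eef_pos: [499.3, 96.3, 88.2]
orientation: [180.0, -0.2, -8.8]
force: [0.4, -2.2, 4.7]
width: 0.2
turn deg [ 0.   -0.23  0.05]  /6: [ 0.001 -0.039  0.008]
shift in target frame [-1.   1.4  1.2]  in current frame [-1.   1.4  1.2]
t 25.575 pos [499.3  96.3  88.2] F [ 0.4 -2.2  4.7] Ftool [ 0.8  2.2 -4.7] w 0.2 q [ 11.  21. 115.  -0.  44. 110.]
TCP in rot frame [100.6   1.   88.2] F rot [2.2 0.8 4.7]
```

```bash
python3 -m inch '[[[0,0,0],[0,1,4],1],[[0,0,0],[0,1,4],1],[[0,0,0],[0,0.5,3],1]]'; python3 plan2.py L 104 0 75
```

```text
time_s: 25.95
eef_pos: [498.8, 93.9, 77.3]
orientation: [180.0, -0.2, -8.8]
force: [-1.6, -3.9, 5.1]
width: 0.5
turn deg [ 0.01 -0.21  0.04]  /6: [ 0.001 -0.036  0.007]
shift in target frame [-0.9  1.   2.3]  in current frame [-0.9  1.   2.3]
t 25.95 pos [498.8  93.9  77.3] F [-1.6 -3.9  5.1] Ftool [-1.   4.1 -5.1] w 0.5 q [ 11.  22. 115.  -0.  43. 109.]
TCP in rot frame [103.    0.9  77.3] F rot [ 4.1 -1.   5.1]
```

Pushing with ~5 N; now down to the stop.

```bash
python3 -m inch '[[[0,0,0],[0,0,2.5],1],[[0,0,0],[0,0,1.5],1],[[0,0,0],[0,0,1],1]]'; python3 plan2.py L 104 0 75|tail -1;python3 -m inch '[[[0,0,0],[0,0,1],1],[[0,0,0],[0,0,1],1]]'; python3 plan2.py L 104 0 75|tail -1
```

```text
time_s: 26.32
eef_pos: [499.1, 93.9, 73.5]
orientation: [180.0, -0.2, -8.7]
force: [-7.2, -5.4, 29.6]
width: 0.2
TCP in rot frame [103.    1.1  73.5] F rot [ 6.4 -6.3 29.6]
time_s: 26.58
eef_pos: [499.3, 93.9, 73.2]
orientation: [180.0, -0.3, -8.7]
force: [-12.7, -7.5, 53.3]
width: 0.2
TCP in rot frame [103.    1.4  73.2] F rot [  9.4 -11.4  53.3]
```

```bash
python3 -m inch '[[[0,0,0],[0,0,-4],1],[[0,0,0],[0,0,-6],1],[[0,0,0],[0,0,-30],1],[[0,0,0],[0,0,-40],1],[[0,0,0],[0,0,-50],1],[[0,0,0],[0,0,-50],1],[[0,0,0],[0,0,0],-1]]' 25; python3 - <<'E'
from station import vision
import cv2
cv2.imwrite("pics/w6.png",vision.camera("wrist"))
E
python3 ovl.py pics/w6.png pics/w6o.png;  python3 plan.py L 60
```

```text
time_s: 27.45
eef_pos: [500.4, 94.9, 254.2]
orientation: [-179.8, -0.6, -8.8]
force: [-0.8, -0.1, -1.1]
width: 17.1
turn deg [29.92 -0.38  0.15]  /6: [ 4.986 -0.063  0.025]
shift in target frame [ -1.  -67.   39.7]  in current frame [ -1.  -77.9   1. ]
t 27.5 pos [499.1  94.6 251.9] F [-0.5 -0.4 -0.6] Ftool [-0.5  0.4  0.6] w 24.7 q [ 11.   8. 107.  -0.  65. 109.]
```

View pics/w6.png

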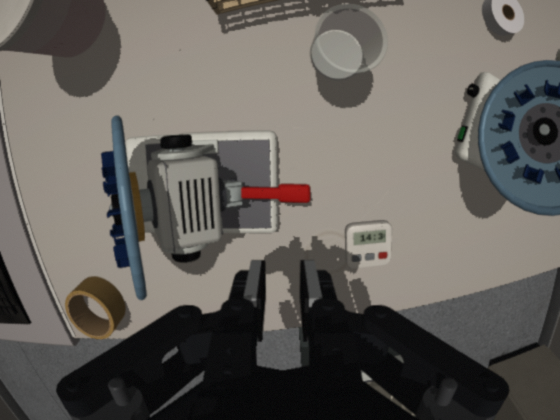

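View pics/w6o.png

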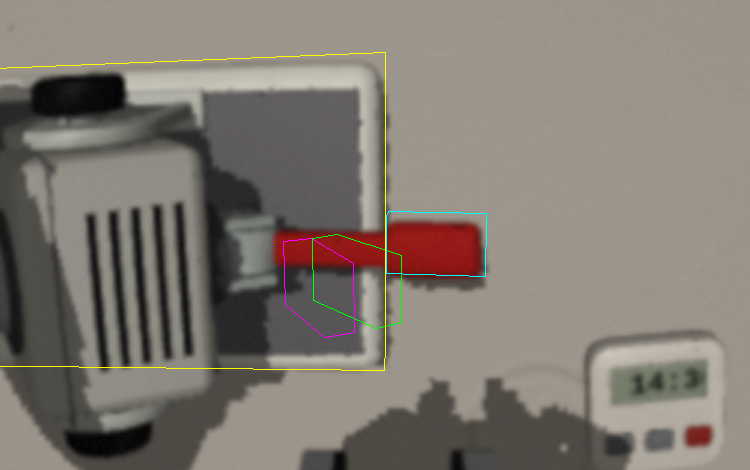

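```bash
python3 -m inch '[[[1.25,-0.015,0],[0,0,0],-1],[[1.25,-0.015,0],[0,0,0],-1],[[1.25,-0.015,0],[0,0,0],-1],[[1.24,-0.015,0.02],[0,0,0],-1],[[0,0,0],[-1,-33,20],-1],[[0,0,0],[0,-34,19],-1],[[0,0,0],[0,0,0],-1]]'; python3 plan.py L -24
```

```text
time_s: 28.38
eef_pos: [508.0, 172.5, 248.4]
orientation: [-150.1, 0.3, -8.7]
force: [-0.1, 0.5, 0.7]
width: 85.6
turn deg [ 0.07  0.36 -0.07]  /6: [ 0.012  0.059 -0.012]
shift in target frame [ 2.  -0.9 81.5]  in current frame [ 2.5 -1.  81.5]
t 28.375 pos [508.  172.5 248.4] F [-0.1  0.5  0.7] Ftool [-0.2 -0.7 -0.3] w 85.6 q [  0.   9. 112.  35.  59.  80.]
```

```bash
python3 -m inch '[[[0,0.06,0],[0,0,20],-1],[[0,0,0],[0,0,20],-1],[[0,0,0],[0,0,20],-1],[[0,0,0],[0,0,19],-1],[[0,0,0],[0,0,0],-1],[[0,0,0],[0,0,0],0.3],[[0,0,0],[0,0,0],0.6],[[0,0,0],[0,0,0],1],[[0,0,0],[0,0,0],1],[[0,0,0],[0,0,0],1]]' 25; python3 plan.py L -24
```

```text
time_s: 29.62
eef_pos: [515.7, 210.2, 182.4]
orientation: [-150.0, -0.2, -9.0]
force: [-1.0, 1.4, 3.9]
width: 9.0
turn deg [ 0.   -0.25 -0.05]  /6: [ 0.001 -0.041 -0.008]
shift in target frame [ 0.2 -0.6  5.1]  in current frame [ 0.2 -0.6  5.1]
t 29.625 pos [515.7 210.2 182.4] F [-1.   1.4  3.9] Ftool [-1.2 -3.  -2.8] w 9.0 q [  5.  15. 115.  40.  49.  77.]
```

```bash
python3 -m inch '[[[0,0,0],[0,0,0],0.4],[[0,0,0],[0,0,0],0.2],[[0,0,0],[0,0,4],0.2],[[0,0,0],[0,0,0],0.3],[[0,0,0],[0,0,0],0.6],[[0,0,0],[0,0,0],1],[[0,0,0],[0,0,0],1],[[0,0,0],[0,0,0],1]]' 30; python3 plan.py L -24
```

```text
time_s: 30.62
eef_pos: [515.7, 212.1, 178.5]
orientation: [-150.0, -0.2, -9.0]
force: [0.8, 4.3, 1.4]
width: 8.6
turn deg [ 0.03 -0.21 -0.06]  /6: [ 0.005 -0.035 -0.009]
shift in target frame [ 0.5 -0.9  0.8]  in current frame [ 0.5 -0.9  0.8]
t 30.625 pos [515.7 212.1 178.5] F [0.8 4.3 1.4] Ftool [ 0.1 -4.5  1. ] w 8.6 q [  5.  16. 115.  40.  49.  77.]
```

```bash
python3 -m inch '[[[0.22,0,0],[0,1.6,0],1],[[0.11,0,0],[0,0.8,0],1],[[0,0,0],[0,0,0],1],[[0,0,0],[0,0,0],1]]'; python3 plan.py L -24|tail -2
python3 -m inch '[[[-0.22,0,0],[0,-1.6,0],1],[[-0.22,0,0],[0,-1.6,0],1],[[-0.22,0,0],[0,-1.6,0],1],[[-0.22,0,0],[0,-1.6,0],1],[[-0.11,0,0],[0,-0.8,0],1],[[0,0,0],[0,0,0],1],[[0,0,0],[0,0,0],1]]'; python3 plan.py L -24|tail -2
```

```text
time_s: 31.12
eef_pos: [515.5, 210.8, 177.7]
orientation: [-148.0, -0.1, -9.0]
force: [0.8, 9.3, 2.1]
width: 8.8
shift in target frame [ 0.5 -2.5  0.8]  in current frame [ 0.5 -2.4  0.9]
t 31.125 pos [515.5 210.8 177.7] F [0.8 9.3 2.1] Ftool [-0.6 -9.   3.2] w 8.8 q [  4.  16. 116.  43.  49.  73.]
time_s: 32.0
eef_pos: [515.9, 214.5, 179.8]
orientation: [-154.2, -0.2, -8.9]
force: [-0.3, -8.1, -0.6]
width: 8.7
shift in target frame [0.7 1.8 0.7]  in current frame [0.7 1.8 0.8]
t 32.0 pos [515.9 214.5 179.8] F [-0.3 -8.1 -0.6] Ftool [ 0.9  7.5 -3. ] w 8.7 q [  8.  15. 114.  34.  49.  84.]
```

```bash
python3 -m inch '[[[-0.11,0,0],[0,-0.8,0],1],[[0,0,0],[0,0,0],1]]'; python3 plan.py L -24|tail -1
python3 -m inch '[[[0.22,0,0],[0,1.6,0],1],[[0.22,0,0],[0,1.6,0],1],[[0.22,0,0],[0,1.6,0],1],[[0.22,0,0],[0,1.6,0],1],[[0.22,0,0],[0,1.6,0],1],[[0,0,0],[0,0,0],1],[[0,0,0],[0,0,0],1]]'; python3 plan.py L -24|tail -1
python3 -m inch '[[[-0.22,0,0],[0,-1.6,0],1],[[-0.22,0,0],[0,-1.6,0],1],[[-0.22,0,0],[0,-1.6,0],1],[[-0.22,0,0],[0,-1.6,0],1],[[-0.22,0,0],[0,-1.6,0],1],[[0,0,0],[0,0,0],1],[[0,0,0],[0,0,0],1]]'; python3 plan.py L -24|tail -1
python3 -m inch '[[[0.22,0,0],[0,1.6,0],1],[[0.22,0,0],[0,1.6,0],1],[[0.22,0,0],[0,1.6,0],1],[[0.22,0,0],[0,1.6,0],1],[[0.22,0,0],[0,1.6,0],1],[[0,0,0],[0,0,0],1],[[0,0,0],[0,0,0],1]]'; python3 plan.py L -24|tail -1
python3 -m inch '[[[-0.22,0,0],[0,-1.6,0],1],[[-0.22,0,0],[0,-1.6,0],1],[[0,0,0],[0,0,0],1]]'; python3 plan.py L -24
```

```text
time_s: 32.25
eef_pos: [515.9, 215.0, 180.0]
orientation: [-154.9, -0.2, -8.9]
force: [-1.5, -10.7, -0.2]
width: 8.9
t 32.25 pos [515.9 215.  180. ] F [ -1.5 -10.7  -0.2] Ftool [ 0.1  9.8 -4.4] w 8.9 q [  8.  15. 113.  33.  49.  86.]
time_s: 33.12
eef_pos: [515.3, 210.7, 177.7]
orientation: [-148.0, -0.1, -9.0]
force: [1.3, 11.3, 0.3]
width: 8.6
t 33.125 pos [515.3 210.7 177.7] F [ 1.3 11.3  0.3] Ftool [-0.5 -9.8  5.8] w 8.6 q [  3.  16. 116.  43.  50.  73.]
time_s: 34.0
eef_pos: [515.8, 215.0, 180.1]
orientation: [-154.9, -0.1, -8.9]
force: [-1.3, -8.8, -2.0]
width: 8.9
t 34.0 pos [515.8 215.  180.1] F [-1.3 -8.8 -2. ] Ftool [ 0.1  8.9 -2. ] w 8.9 q [  8.  15. 113.  33.  49.  86.]
time_s: 34.88
eef_pos: [515.2, 210.7, 177.7]
orientation: [-148.0, -0.1, -9.0]
force: [1.7, 11.9, -1.3]
width: 9.0
t 34.875 pos [515.2 210.7 177.7] F [ 1.7 11.9 -1.3] Ftool [-0.2 -9.5  7.5] w 9.0 q [  3.  16. 116.  43.  50.  74.]
time_s: 35.25
eef_pos: [515.4, 212.6, 178.8]
orientation: [-150.7, -0.1, -8.9]
force: [0.4, 3.9, -2.5]
width: 8.5
turn deg [ 0.75 -0.17 -0.02]  /6: [ 0.125 -0.029 -0.003]
shift in target frame [ 0.8 -0.3  0.8]  in current frame [ 0.8 -0.4  0.8]
t 35.25 pos [515.4 212.6 178.8] F [ 0.4  3.9 -2.5] Ftool [-0.2 -2.2  4. ] w 8.5 q [  5.  15. 115.  39.  49.  78.]
```

Tight (about ±10 N within ±2 mm). Release, retreat, check.

```bash
python3 -m inch '[[[0,0,0],[0,0,0],0.4],[[0,0,0],[0,0,0],-0.2],[[0,0,0],[0,0,0],-1],[[0,0,0],[0,0,0],-1],[[0,0,0],[0,0,-10],-1],[[0,0,0],[0,0,-30],-1],[[0,0,0],[0,0,-50],-1],[[0,0,0],[0,0,-50],-1],[[0,0,0],[0,0,-20],-1],[[0,0,0],[0,0,0],-1]]'; python3 - <<'E'
from station import vision
import cv2
cv2.imwrite("pics/w7.png",vision.camera("wrist"))
s=vision.camera("scene");cv2.imwrite("pics/s7.png",cv2.resize(s[150:360,180:400],None,fx=3,fy=2.8))
cv2.imwrite("pics/t7.png",vision.camera("top"))
E
```

```text
time_s: 36.5
eef_pos: [503.9, 134.3, 320.4]
orientation: [-150.7, -0.3, -9.0]
force: [0.2, 0.3, -0.0]
width: 85.4
```

View pics/w7.png

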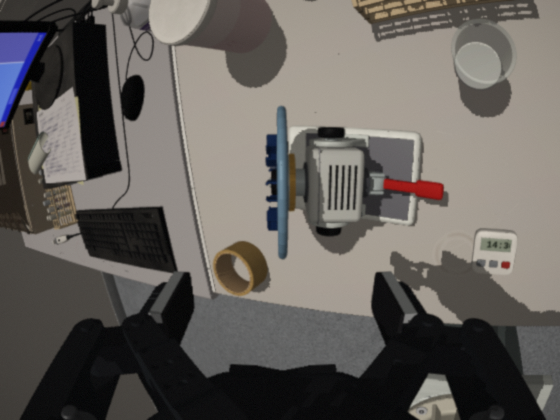

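View pics/s7.png

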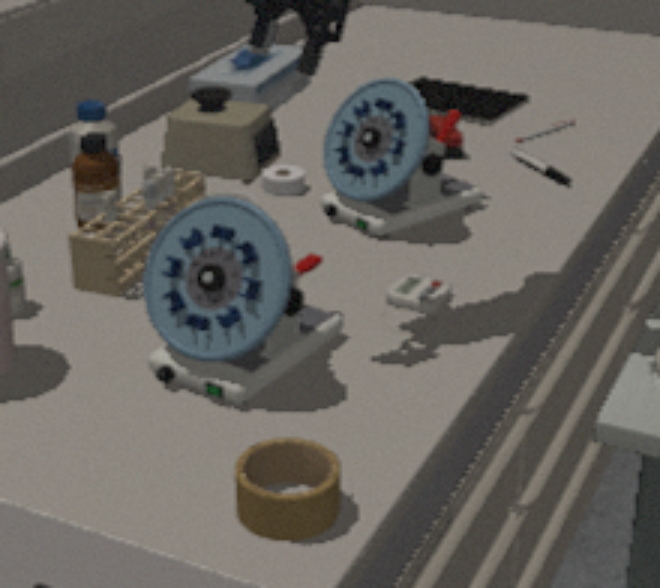

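View pics/t7.png

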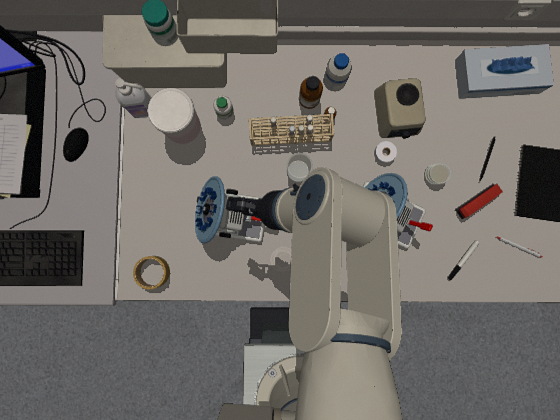

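```bash
python3 -c "
from station import ctrl
print(ctrl.observe()['time_s'],ctrl.observe()['force']); print(ctrl.sign_off())"
```

```text
36.65 [-0.29238237 -0.15990312  0.01545435]
the job is handed in; nothing more can be done
None
```

The loose wheel was on the left rotator (+y). I clamped it, and the second rocking showed it tight. The job was handed in at 36.7 s of the 72 s allowed.

- **Right rotator (-y):** I rocked it twice and it was firm, about 9 to 10 N both ways for 1 to 2 mm. I did not touch its lever.
- **Left rotator before clamping:** it moved freely with about 1 N, over about 13 mm of hand travel between its stops. I rocked it twice stop to stop and a little more.
- **Lever:** I pressed the left red lever down to its stop. The force rose sharply to about 53 N on the fingertips there. The wrist camera then showed the paddle where the fully-down model puts it.
- **Left rotator after clamping:** I rocked it more than twice again. It was firm, about 8 to 10 N each way for roughly 2 mm.
- **Last pictures:** the left lever is down and the right lever is where it was. The timer, label roll and tape roll look undisturbed. The beaker, partly hidden by the arm in the top view, stands clear in the wrist view. The gripper was open and clear of everything.

No check failed.

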